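# Clamp a syrup bottle and snap its cap home

### The arm

A 6-joint arm with a two-finger parallel gripper is mounted at the origin on the work surface. World frame = base frame: x ahead of the robot, y to its left, z up, the work surface at z = 0. Lengths are in m, angles in degrees, forces in N, time in s.
With the tool pointing down it reaches from about 0.3 to 0.75 m from the base axis. Payload 8.5 kg.
Tool frame: the origin (TCP) lies between the finger pads; the fingertips stand 8 mm ahead of it and the grasp point (between the pads) lies 11 mm behind it; y points along the fingers, z is the direction in which the jaws open and shut, and the axes are right-handed (so a half turn about y gives the same grasp; the last joint's range is limited). The gripper opens to 85 mm and grips with 20 to 120 N. Pads are 22 mm wide; open, the fingers measure 114 mm over their backs; the gripper's body (76 mm by 85 mm) begins 54 mm behind the grasp point. The pads swing forward as they close: fully open they stand 13 mm farther back than shut.
Start: joints at [62.664, 21.807, 74.336, -0, 83.858, -12.336], TCP at [0.142, 0.531, 0.239] pointing down, gripper open.
Joint ranges: [-178.18, 178.18], [-50.72, 133.34], [12.68, 142.11], [-81.47, 261.47], [9.98, 163.14], [-165.26, 165.26]. Speed limits (degrees/s): [136.94, 136.94, 180, 180, 180, 180].

### API

Orientations are given as a 3x3 rotation matrix whose columns are the frame's x, y, z axes.
In Python, from rig import env, get_image gives the robot as it stands.
- The arm moves only by the tool move_arm, never from a script. Its argument "targets" is one flat list of numbers, 6 for each row, row after row: the shift along the tool's x, y, z in mm, then the turn, a rotation vector about the tool's x, y, z in rad. A call has exactly 5 rows; each row shifts and turns the commanded pose from where the row before left it, along the tool's axes as they then stand; what a row does not reach is not made up. A row lasts 1/8 s, in which the tool goes at most 62.5 mm and 10.7 degrees, less where a joint would pass 70% of its speed; a pose out of reach is approached as far as the arm can. A call is refused whole if a number of a shift passes 62.5 or a number of a turn 0.188, either way. A call with a gripper value outside its range is refused whole. "hand" is the opening, from -1 (shut) to 1 (fully open), so that 0 is half open, set as the call begins (left out, the last holds). The fingers move at their own pace and stop on an object; "squeeze" is the grip in N (left out, the last holds). Time passes only in rows, so rows that do not move let the fingers close, or fill a call up. It gives the time, the measured TCP pose, the force and the opening at its end, in the units of the state.
- env.observe(): the state, without advancing time (a new reading comes with each control period).
- get_image(name): name is "scene" or "top"; returns a dict with "pixels" (480x640x3 uint8, red, green, blue), "z_map" (480x640 float32, m along the optical axis (not along the pixel's ray), 0 where there is no reading), "intrinsics" (3x3 intrinsics, pixels), "R" (3x3) and "t" (3): a world point X has camera coordinates R X + t. Camera axes: x right, y down, z forward; pixel columns grow to the right and rows downward; lengths in m; the calibration is good to about 2 mm. A picture is of the moment at which its call begins.
- env.close_job(): hands the job in, once; it reports no verdict.
The state is a dict: "time_s": time; "q": joint angles; "qvel": joint speeds; "joint_efforts": joint torques, N m; "position": TCP position; "tool_rot": TCP orientation; "ft_force": force on the tool from outside, world axes, zero at the start; "wrist_torque": the same for the moment, N m; "grip_width": finger opening in m.
Only numpy, scipy, OpenCV 4.12 (cv2) and the standard library are available. Lean on these libraries where they do the work, as an engineer would, in place of code of your own. Each camera call takes 0.05 s, during which the arm holds its last target.

### The job

Crank the counter clamp clockwise (seen from above) to its stop so that its rubber jaw holds the small uncapped amber bottle, and only then pick up the bottle's snap cap and press it straight down on the neck until it clicks, and go on pressing after the click until it is fully home. Finish while still holding the cap and pressing it firmly down with about 10 N; do not let go. Leave the other goods on the counter where they are.

Things in the scene. Friction and masses are not known exactly. Their poses are not given: they have to be found in the camera images.
- clamp: Grey bottle clamp fixed to the counter, base 270 x 110 x 12 mm. Its origin is on the counter 5 mm from the middle of the base towards the V jaw; x runs along the base from the gearbox (70 x 66 mm, 52 mm high, centred at x = -100 mm, crank on top) to the fixed V jaw at x = 88..105 mm (70 mm high); y to the left of that, z up. The sliding jaw (74 mm wide, 68 mm high) comes from the gearbox side.
- pad: Rubber pad on the sliding jaw, 10 x 52 x 40 mm, sprung (4 N per mm), presses on the bottle when the clamp is cranked shut. Axes as the clamp's; its origin lies at the clamp's base height (z = 0 of the clamp), at the back of the pad (10 mm behind its face).
- crank (a joint): Crank angle in rad. Grows clockwise seen from above and closes the jaw by 4.5 mm per rad; the stop is at 5.0. The pad meets the seated bottle at about 4.0 and holds it firmly at the stop. Stays where it is left. Turning takes about 3 N at the knob, 5 N near the stop.
- crank_axis (a point): Point on the crank's upright axis, 60 mm above the counter.
- crank_grip (a point): Point to grip on the crank's knob: an upright black knob, 22 mm across, that spins freely on the steel crank arm 45 mm from the axis; it reaches from 65 to 107 mm above the counter, this point is at 90 mm on its axis.
- bottle_seat (a point): On the clamp's base top (12 mm above the counter): where the middle of the bottle's underside comes to rest when clamped in the V.
- bottle: Small round amber bottle without a cap, standing loose in the clamp: body 64 mm across and 72 mm high, shoulder to 85 mm, neck 24 mm across up to 121 mm with a 5 mm taper at its mouth. Four sprung ridges stand 3 mm out of the neck with their crests 97.5 mm above the underside. Origin in the middle of its underside, z up; 0.4 kg.
- neck_top (a point): Centre of the bottle's mouth, 121 mm above its underside. Axes as the bottle's. The cap's lip meets the ridges with the cap's underside about 18 mm below this point, clicks over them at 6 to 14 N about 24 mm below it, then the force drops until the hollow's end meets the mouth at 32 mm.
- snap_cap: White snap cap, a plain cylinder 40 mm across, 38 mm high, closed on top, standing mouth down on the counter near a wide lid and a nozzle; 25 g. Origin in the middle of its mouth (underside), z up. Mouth 26 mm wide with a 3 mm high inner lip; hollow 32 mm deep. Fully home, its underside is 89 mm above the bottle's (32 mm below the bottle's mouth), 4 mm over the shoulder.
- jar_lid: Bystander: flat white jar lid, 68 mm across, 14 mm high. Origin under its middle.
- cone_nozzle: Bystander: white conical nozzle, 32 mm across at the foot, 55 mm high. Origin under its middle.
- tin: Bystander: steel tin, 74 mm across, 110 mm high. Origin under its middle.
- spare_bottle: Bystander: capped amber bottle, 60 mm across, 170 mm high. Origin under its middle.
- honey_jar: Bystander: amber jar with steel lid, 70 mm across, 90 mm high. Origin under its middle.
Not all that is in view belongs to the job. Leave any blue, green or yellow look-alike of the snap_cap alone.

How it is judged:
By the outcome, as a careful person would: the job done as asked, in the order asked, and still so for the second after the job is handed in, while the arm keeps its last pose, push and grip.
It also fails if it takes over 58 s, if anything falls off the work surface, if the arm or the gripper's body presses on something with over 40 N, if the wrist force passes 120 N, or if a joint passes its speed limit or range.

## Working session

There is one attempt and no reset: what is moved stays moved. The work goes in short steps, Python scripts to look and compute and a tool call to move; the robot and the scene stay as the last step left them, time stands still between calls to the robot, and variables do not carry over. Pictures are saved under pics/ and viewed, and the job is handed in when it is done.

Besides the shell and the picture viewer there is one more tool, called after ">>>" by a JSON object that holds its "api" and its "payload", one argument or row to a line. move_arm: Moves the arm, as the interface text tells. Its arguments: {"type":"object","properties":{"targets":{"type":"array"},"hand":{"type":"number"},"squeeze":{"type":"number"}},"required":["targets"]}

```bash
ls; mkdir -p pics
python3 - <<'E'
from rig import env,get_image
import cv2,numpy as np
s=env.observe()
print({k:np.round(v,3).tolist() for k,v in s.items()})
for n in("scene","top"):
    im=get_image(n); cv2.imwrite(f"pics/{n}0.png",im["pixels"][:,:,::-1]); np.savez(f"{n}0.npz",**im)
    print(n,im["intrinsics"].round(1).tolist(),im["R"].round(3).tolist(),im["t"].round(3).tolist())
E
```

```text
pics
{'time_s': 0.0, 'q': [62.663, 21.843, 74.387, -0.001, 83.859, -12.338], 'qvel': [0.022, -0.013, 0.078, 0.014, 0.034, -0.024], 'joint_efforts': [0.001, -44.845, -23.128, -0.0, 0.005, -0.0], 'position': [0.142, 0.531, 0.239], 'tool_rot': [[0.966, -0.001, 0.259], [-0.259, -0.001, 0.966], [-0.0, -1.0, -0.002]], 'ft_force': [-0.123, -0.97, 0.039], 'wrist_torque': [0.047, -0.011, 0.023], 'grip_width': 0.085}
scene [[601.5, 0.0, 322.5], [0.0, 601.5, 238.0], [0.0, 0.0, 1.0]] [[-0.728, 0.685, -0.001], [0.572, 0.607, -0.552], [-0.378, -0.402, -0.834]] [0.327, -0.324, 1.393]
top [[543.7, 0.0, 316.9], [0.0, 543.7, 243.6], [0.0, 0.0, 1.0]] [[0.0, -1.0, -0.007], [-0.995, 0.001, -0.096], [0.096, 0.007, -0.995]] [0.114, 0.578, 1.202]
```

View pics/scene0.png

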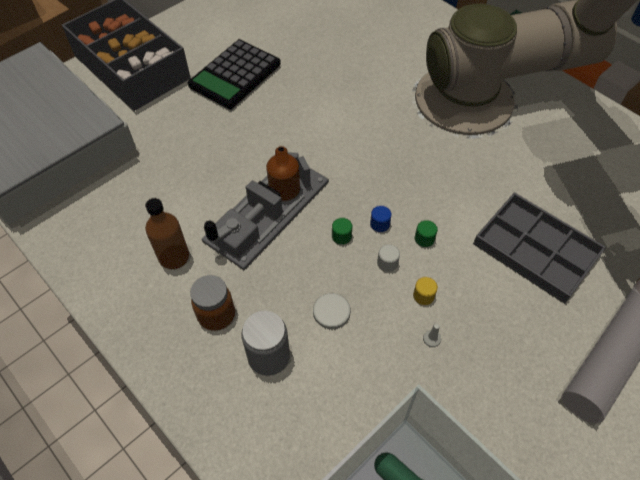

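View pics/top0.png

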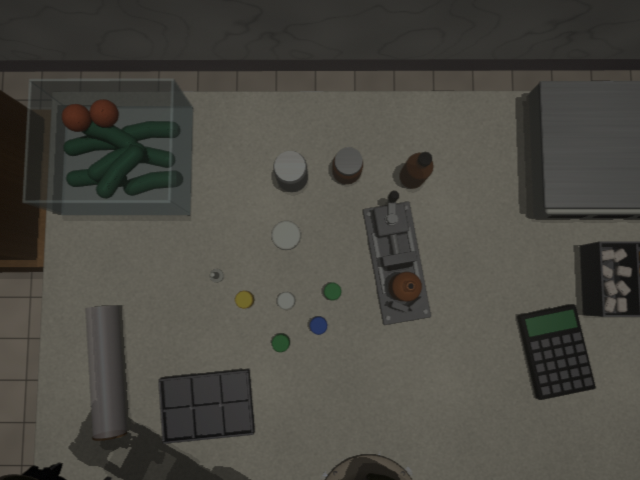

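Candidates for the cap in the top view: white (286,300), yellow (244,299), green (332,291) and (281,343), blue (318,325), jar lid (286,236), nozzle (216,274). By its description the cap is the white one at (286,300), which is (389,258) in the scene view. I'll check it in a crop and measure.

```bash
cat > h.py <<'E'
import numpy as np,cv2
def world(im):
    z=im["z_map"];K=im["intrinsics"];h,w=z.shape
    u,v=np.meshgrid(np.arange(w),np.arange(h))
    P=np.stack([(u-K[0,2])/K[0,0]*z,(v-K[1,2])/K[1,1]*z,z],-1)
    return (P-im["t"])@im["R"]
def ray(im,u,v,zh):
    K=im["intrinsics"];d=np.array([(u-K[0,2])/K[0,0],(v-K[1,2])/K[1,1],1])@im["R"]
    c=-im["R"].T@im["t"]; return c+d*(zh-c[2])/d[2]
def proj(im,X):
    p=im["R"]@np.asarray(X)+im["t"];p=im["intrinsics"]@p;return p[:2]/p[2]
E
python3 - <<'E'
from h import *
T=dict(np.load("top0.npz"));S=dict(np.load("scene0.npz"))
a=cv2.resize(T["pixels"][180:360,190:450,::-1],None,fx=3,fy=3,interpolation=cv2.INTER_CUBIC);cv2.imwrite("pics/topc.png",cv2.convertScaleAbs(a,alpha=1.5))
a=cv2.resize(S["pixels"][130:330,180:450,::-1],None,fx=2.9,fy=2.9,interpolation=cv2.INTER_CUBIC);cv2.imwrite("pics/scenec.png",cv2.convertScaleAbs(a,alpha=1.5))
for n,im in(("T",T),("S",S)):
    W=world(im)
    pts=[(286,300),(286,236),(216,274),(393,197),(410,286),(392,218),(300,400)] if n=="T" else [(388,252),(332,310),(435,328),(211,229),(282,150),(235,228),(470,400)]
    for u,v in pts: print(n,u,v,W[v,u].round(4))
    hsv=cv2.cvtColor(im["pixels"],cv2.COLOR_RGB2HSV)
    # cap top: points near 38mm and white
    c=W[pts[0][1],pts[0][0]]
    m=(np.hypot(W[...,0]-c[0],W[...,1]-c[1])<.05)&(W[...,2]>.03)&(W[...,2]<.045)
    v,u=np.nonzero(m); 
    if len(u): 
        (cu,cv_),r=cv2.minEnclosingCircle(np.stack([u,v],1).astype(np.float32))
        print("cap",W[m].mean(0),len(u),r,ray(im,u.mean(),v.mean(),.038))
E
```

```text
T 286 300 [0.4515 0.182  0.0395]
T 286 236 [0.5973 0.1845 0.0131]
T 216 274 [0.5094 0.3398 0.0335]
T 393 197 [ 0.6703 -0.0492  0.1074]
T 410 286 [ 0.4808 -0.0782  0.1322]
T 392 218 [ 0.6315 -0.0522  0.0635]
T 300 400 [ 2.272e-01  1.518e-01 -1.000e-04]
cap [0.45090006 0.18387649 0.03762103] 247 8.911478996276855 [0.45089379 0.18385269 0.038     ]
S 388 252 [0.4547 0.1828 0.0384]
S 332 310 [0.6041 0.1891 0.0134]
S 435 328 [0.5154 0.3468 0.0539]
S 211 229 [ 0.6819 -0.0417  0.1027]
S 282 150 [ 0.4843 -0.0741  0.1329]
S 235 228 [ 0.6342 -0.0421  0.0577]
S 470 400 [0.5477 0.462  0.0013]
cap [0.45547883 0.18487107 0.03714816] 340 10.79361629486084 [0.45595632 0.18521852 0.038     ]
```

```bash
sleep 1
```

```text
(no output)
```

View pics/topc.png

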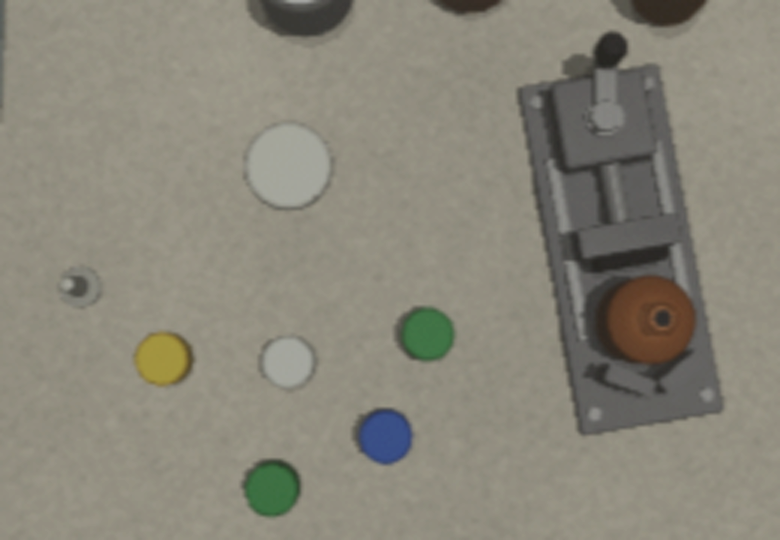

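View pics/scenec.png

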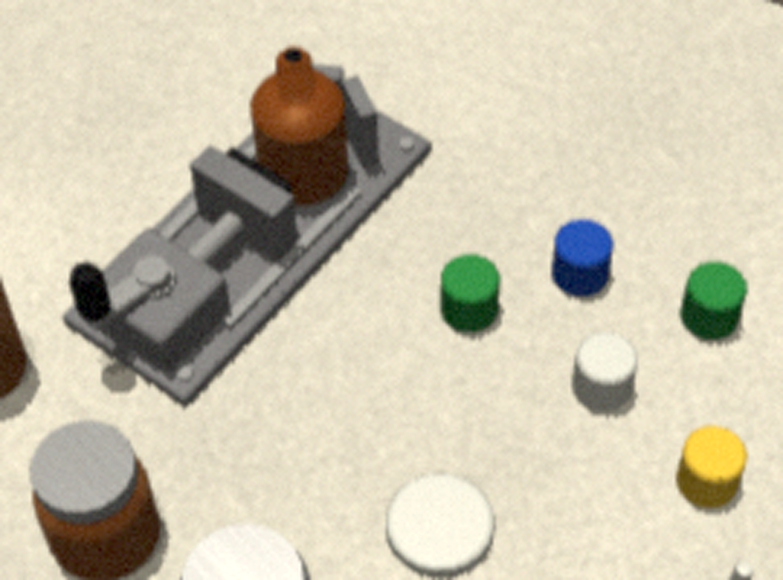

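The crops show the white plain cylinder at top px (286,300), which is the cap: its top is at 38 mm and it is about 40 mm across. The flat disc is the lid and the small cone is the nozzle. The crank arm points away from the V jaw, with the black knob at (393,196). Next I measure the clamp, the crank and the neighbours.

Run:
```python
from h import *
T=dict(np.load("top0.npz"));S=dict(np.load("scene0.npz"))
# base corners z=.012
cr=[ray(T,190+u/3,180+v/3,.012)[:2] for u,v in[(520,87),(657,65),(722,410),(582,435)]]
print("corners T",np.round(cr,4).tolist())
c2=[ray(S,180+u/2.9,130+v/2.9,.012)[:2] for u,v in[(67,320),(186,402),(432,146)]]
print("corners S (y+... )",np.round(c2,4).tolist())
print("T knobtop",ray(T,190+611/3,180+47/3,.107),"S",ray(S,180+88/2.9,130+273/2.9,.107))
print("T mouth",ray(T,190+662/3,180+319/3,.133),"S",ray(S,180+293/2.9,130+55/2.9,.133))
print("T hub",ray(T,190+606/3,180+116/3,.065),"S",ray(S,180+155/2.9,130+272/2.9,.065))
def top(im,z0,z1,c,r):
    W=world(im);m=(np.hypot(W[...,0]-c[0],W[...,1]-c[1])<r)&(W[...,2]>z0)&(W[...,2]<z1)
    return W[m]
for nm,z0,z1,c,r in [("cap",.035,.042,(.452,.184),.04),("knob",.1,.112,(.675,-.046),.04),("mouth",.126,.138,(.482,-.076),.03),("honey",.083,.095,(.73,.04),.1),("tin",.103,.117,(.72,.17),.1),("spare",.16,.176,(.72,-.1),.1),("spare",.11,.13,(.72,-.1),.1),("lid",.011,.017,(.6,.187),.05),("hub",.058,.075,(.632,-.047),.03),("jaw",.062,.074,(.565,-.06),.06)]:
    for n,im in(("T",T),("S",S)):
        p=top(im,z0,z1,c,r)
        if len(p): print(nm,n,len(p),((p.min(0)+p.max(0))/2).round(4),p.mean(0).round(4),np.ptp(p,0).round(4))
```

```text
corners T [[0.6599, 0.0067], [0.6769, -0.0987], [0.4139, -0.1433], [0.3952, -0.0378]]
corners S (y+... ) [[0.6816, -0.0901], [0.664, 0.0135], [0.4023, -0.0309]]
T knobtop [ 0.67328857 -0.05067024  0.107     ] S [ 0.67767145 -0.04802744  0.107     ]
T mouth [ 0.48012774 -0.07945194  0.133     ] S [ 0.48399542 -0.07717966  0.133     ]
T hub [ 0.62979812 -0.05201112  0.065     ] S [ 0.63285662 -0.04700962  0.065     ]
cap T 209 [0.4504 0.1844 0.0384] [0.4507 0.1844 0.038 ] [0.0377 0.0358 0.0068]
cap S 283 [0.4549 0.1841 0.0384] [0.4547 0.1844 0.0379] [0.0391 0.0387 0.0067]
knob T 71 [ 0.6747 -0.0511  0.1057] [ 0.6751 -0.0504  0.1054] [0.0194 0.0196 0.0111]
knob S 95 [ 0.6787 -0.0499  0.105 ] [ 0.6794 -0.0493  0.1054] [0.0212 0.0208 0.01  ]
mouth T 106 [ 0.4819 -0.0777  0.1323] [ 0.4821 -0.0773  0.1315] [0.0226 0.023  0.0112]
mouth S 103 [ 0.4845 -0.0775  0.1317] [ 0.4858 -0.0755  0.1314] [0.0224 0.0245 0.0111]
honey T 616 [0.7295 0.049  0.0892] [0.7535 0.0462 0.0894] [0.1108 0.1801 0.0113]
honey S 997 [0.731  0.0131 0.0889] [0.7553 0.0438 0.0898] [0.114  0.127  0.0118]
tin T 774 [0.7384
[... 287 characters left out ...]
1689] [0.0279 0.0284 0.0134]
spare T 293 [ 0.7173 -0.0896  0.12  ] [ 0.7319 -0.1003  0.1183] [0.0954 0.0862 0.0197]
spare S 439 [ 0.7418 -0.1055  0.12  ] [ 0.7453 -0.0961  0.1191] [0.0534 0.0527 0.0198]
lid T 515 [0.5996 0.1868 0.014 ] [0.6002 0.1863 0.0137] [0.065  0.0645 0.006 ]
lid S 863 [0.6035 0.1869 0.014 ] [0.604  0.187  0.0138] [0.0675 0.0677 0.0059]
hub T 164 [ 0.6398 -0.0549  0.0647] [ 0.6391 -0.051   0.0644] [0.042  0.0307 0.0134]
hub S 198 [ 0.642  -0.0505  0.0647] [ 0.6411 -0.0498  0.0646] [0.0387 0.0255 0.0132]
jaw T 428 [ 0.5663 -0.066   0.0678] [ 0.5416 -0.0659  0.067 ] [0.1171 0.0747 0.0115]
jaw S 525 [ 0.5651 -0.0664  0.068 ] [ 0.5411 -0.0654  0.067 ] [0.1179 0.0752 0.012 ]
```

>>> {"api": "move_arm", "payload": {
  "targets": [44.5,0,-28.2,0,0,0,44.5,0,-28.2,0,0,0,44.5,0,-28.2,0,0,0,44.5,0,-28.2,0,0,0,44.5,0,-28.2,0,0,0],
  "hand": 0.3,
  "squeeze": 60
}}

```text
time_s: 0.72
position: [0.3216, 0.336, 0.2392]
tool_rot: [[0.966, -0.0, 0.259], [-0.259, -0.0, 0.966], [-0.0, -1.0, -0.0]]
ft_force: [-0.3, 1.1, 0.7]
grip_width: 0.0554
```

>>> {"api": "move_arm", "payload": {
  "targets": [44.5,0,-28.2,0,0,0,44.5,0,-28.2,0,0,0,44.5,0,-28.2,0,0,0,44.5,0,-28.2,0,0,0,44.5,0,-28.2,0,0,0]
}}

```text
time_s: 1.35
position: [0.5001, 0.1422, 0.2391]
tool_rot: [[0.966, -0.001, 0.259], [-0.259, 0.0, 0.966], [-0.001, -1.0, -0.0]]
ft_force: [0.5, 1.1, 0.2]
grip_width: 0.0555
```

>>> {"api": "move_arm", "payload": {
  "targets": [44.5,0,-28.2,0,0,0,44.5,0,-28.2,0,0,0,44.5,0,-28.2,0,0,0,44.5,0,-28.2,0,0,0,44.5,0,-28.2,0,0,0]
}}

```text
time_s: 1.98
position: [0.6785, -0.0515, 0.2389]
tool_rot: [[0.966, -0.001, 0.259], [-0.259, 0.0, 0.966], [-0.001, -1.0, 0.0]]
ft_force: [-0.4, 1.4, 0.3]
grip_width: 0.0555
```

>>> {"api": "move_arm", "payload": {
  "targets": [-1.8,38,1.1,0,0,0,0,40,0,0,0,0,0,40,0,0,0,0,0,40,0,0,0,0,0,0,0,0,0,0]
}}

```text
time_s: 2.6
position: [0.6745, -0.0482, 0.0781]
tool_rot: [[0.966, -0.007, 0.259], [-0.259, 0.002, 0.966], [-0.007, -1.0, -0.0]]
ft_force: [0.2, 0.8, 1.6]
grip_width: 0.0553
```

```bash
cat > look.py <<'E'
import sys
from rig import env,get_image
from h import *
def snap(tag,boxes):
    out={}
    for n,(x0,y0,x1,y1,f) in boxes.items():
        im=get_image(n);np.savez(f"{n}_{tag}.npz",**im);out[n]=im
        a=cv2.resize(im["pixels"][y0:y1,x0:x1,::-1],None,fx=f,fy=f,interpolation=cv2.INTER_CUBIC);cv2.imwrite(f"pics/{n}_{tag}.png",cv2.convertScaleAbs(a,alpha=1.6))
    return out
E
python3 - <<'E'
from look import *
snap("a",dict(scene=(160,110,360,260,3.9),top=(320,140,460,340,2.9)))
E
```

```text
(no output)
```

View pics/scene_a.png

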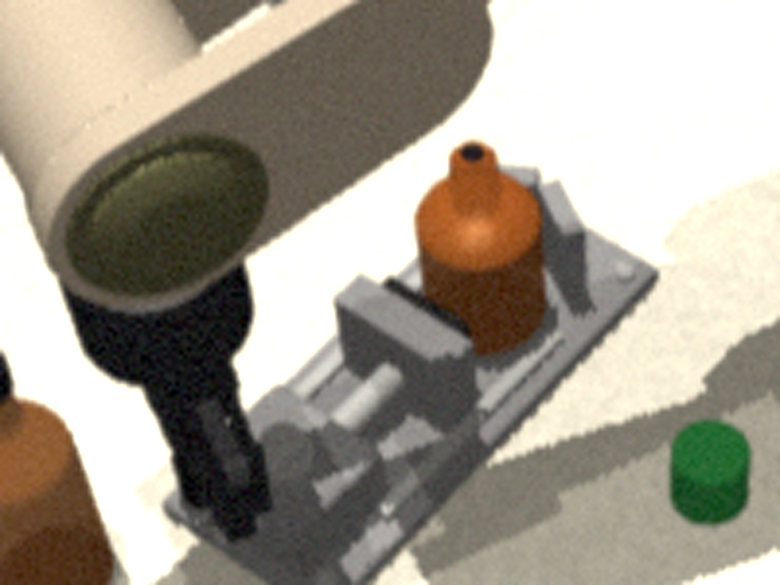

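The scene crop shows the fingers straddling the knob at about (215,470) in the crop. I raise a little for clearance and grip.

>>> {"api": "move_arm", "payload": {
  "targets": [1.5,-5,-1.5,0,0,0,0,0,0,0,0,0,0,0,0,0,0,0,0,0,0,0,0,0,0,0,0,0,0,0],
  "hand": -1,
  "squeeze": 60
}}

```text
time_s: 3.32
position: [0.6781, -0.0508, 0.0888]
tool_rot: [[0.966, 0.004, 0.259], [-0.259, -0.001, 0.966], [0.004, -1.0, -0.0]]
ft_force: [-1.6, -1.4, 7.7]
grip_width: 0.0199
```

Run:
```python
from h import *
S=dict(np.load("scene0.npz"));T=dict(np.load("top0.npz"))
e=np.array([-.986,-.166]);f=np.array([.166,-.986]);o=np.array([.5343,-.0652])
for im in(S,T):
    W=world(im);d=W[...,:2]-o;x=d@e;y=d@f
    m=(np.abs(y)<.04)&(x>-.06)&(x<.03)&(W[...,2]>.064)&(W[...,2]<.073);print("jaw top x",np.percentile(x[m],[2,50,98]),m.sum())
    m=(np.abs(y)<.045)&(x>.04)&(x<.12)&(W[...,2]>.066)&(W[...,2]<.074);print("V x",np.percentile(x[m],[2,50,98]),np.percentile(y[m],[2,98]))
```

```text
jaw top x [-0.02172641 -0.00841097  0.02564442] 460
V x [0.04393525 0.09288837 0.10488767] [-0.03190506  0.02189487]
jaw top x [-0.018594   -0.00659057  0.01093471] 361
V x [0.05229174 0.09431404 0.10576637] [-0.03048964  0.03554753]
```

Run:
```python
import numpy as np
from rig import env
s=env.observe();print(s["position"].round(4),s["ft_force"].round(1),s["wrist_torque"].round(2),s["grip_width"])
ph=np.radians(14)-.2*np.arange(27)
d=45*np.diff(np.c_[np.cos(ph),np.sin(ph)],axis=0)
for i,x in enumerate(d.round(1)): print(i,x)
```

```text
[ 0.6781 -0.0508  0.0888] [-1.6 -1.4  7.7] [-0.12  0.19  0.04] 0.019859937035557343
0 [ 1.3 -8.9]
1 [-0.5 -9. ]
2 [-2.3 -8.7]
3 [-4.  -8.1]
4 [-5.5 -7.1]
5 [-6.8 -5.9]
6 [-7.8 -4.4]
7 [-8.5 -2.8]
8 [-8.9 -1. ]
9 [-9.   0.8]
10 [-8.6  2.5]
11 [-7.9  4.2]
12 [-7.   5.7]
13 [-5.7  7. ]
14 [-4.2  7.9]
15 [-2.5  8.6]
16 [-0.8  9. ]
17 [1.  8.9]
18 [2.8 8.5]
19 [4.4 7.8]
20 [5.9 6.8]
21 [7.1 5.5]
22 [8.1 4. ]
23 [8.7 2.3]
24 [9.  0.5]
25 [ 8.9 -1.3]
```

>>> {"api": "move_arm", "payload": {
  "targets": [1.3,0,-8.9,0,0,0,-0.5,0,-9,0,0,0,-2.3,0,-8.7,0,0,0,-4,0,-8.1,0,0,0,-5.5,0,-7.1,0,0,0]
}}

```text
time_s: 3.95
position: [0.6576, -0.0885, 0.0889]
tool_rot: [[0.966, 0.007, 0.259], [-0.259, -0.001, 0.966], [0.007, -1.0, 0.0]]
ft_force: [4.4, 0.3, 7.2]
grip_width: 0.0198
```

>>> {"api": "move_arm", "payload": {
  "targets": [-6.8,0,-5.9,0,0,0,-7.8,0,-4.4,0,0,0,-8.5,0,-2.8,0,0,0,-8.9,0,-1,0,0,0,-9,0,0.8,0,0,0]
}}

```text
time_s: 4.58
position: [0.6143, -0.0917, 0.0889]
tool_rot: [[0.966, 0.007, 0.259], [-0.259, -0.004, 0.966], [0.007, -1.0, -0.002]]
ft_force: [1.5, -2.9, 6.9]
grip_width: 0.0199
```

>>> {"api": "move_arm", "payload": {
  "targets": [-8.6,0,2.5,0,0,0,-7.9,0,4.2,0,0,0,-7,0,5.7,0,0,0,-5.7,0,7,0,0,0,-4.2,0,7.9,0,0,0]
}}

```text
time_s: 5.2
position: [0.5883, -0.0563, 0.0888]
tool_rot: [[0.966, 0.004, 0.259], [-0.259, -0.003, 0.966], [0.004, -1.0, -0.002]]
ft_force: [-1.9, -4.3, 9.8]
grip_width: 0.0196
```

Run:
```python
from look import *
snap("b",dict(scene=(160,110,360,260,3.9),top=(320,140,460,340,2.9)))
```

```text
(no output)
```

View pics/scene_b.png

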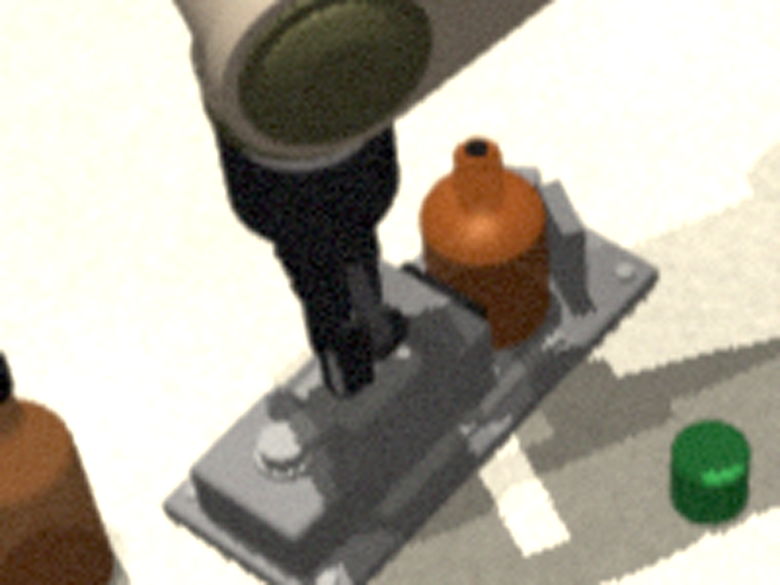

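The crank is following at about 3 rad and the pad is nearing the bottle. I continue.

>>> {"api": "move_arm", "payload": {
  "targets": [-2.5,0,8.6,0,0,0,-0.8,0,9,0,0,0,1,0,8.9,0,0,0,2.8,0,8.5,0,0,0,4.4,0,7.8,0,0,0]
}}

```text
time_s: 5.92
position: [0.6044, -0.0158, 0.0888]
tool_rot: [[0.966, 0.004, 0.259], [-0.259, -0.002, 0.966], [0.005, -1.0, -0.001]]
ft_force: [-1.0, -5.7, 10.1]
grip_width: 0.0196
```

>>> {"api": "move_arm", "payload": {
  "targets": [5.9,0,6.8,0,0,0,7.1,0,5.5,0,0,0,4,0,2.1,0,0,0,4.1,0,1.9,0,0,0,0,0,0,0,0,0]
}}

```text
time_s: 6.55
position: [0.6291, -0.0058, 0.0888]
tool_rot: [[0.966, 0.004, 0.259], [-0.259, -0.002, 0.966], [0.005, -1.0, -0.001]]
ft_force: [-2.1, -3.4, 8.2]
grip_width: 0.0196
```

Run:
```python
from look import *
s=env.observe();print(s["position"],s["ft_force"])
snap("c",dict(scene=(160,110,360,260,3.9),top=(320,140,460,340,2.9)))
```

```text
[ 0.62911721 -0.00577566  0.08882612] [-2.12971675 -3.44271074  8.17213844]
```

View pics/scene_c.png

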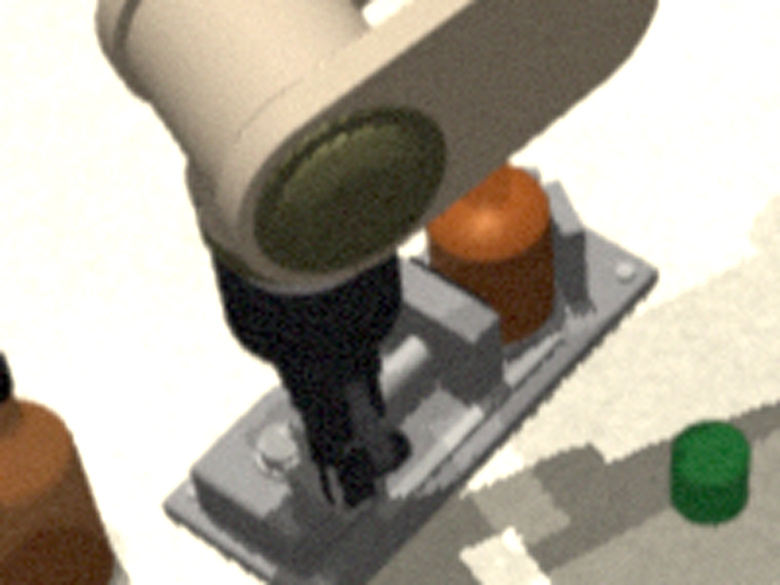

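>>> {"api": "move_arm", "payload": {
  "targets": [4.3,0,1.4,0,0,0,4.4,0,0.9,0,0,0,0,0,0,0,0,0,0,0,0,0,0,0,0,0,0,0,0,0]
}}

```text
time_s: 7.28
position: [0.6378, -0.0059, 0.0888]
tool_rot: [[0.966, 0.004, 0.259], [-0.259, -0.002, 0.966], [0.004, -1.0, -0.001]]
ft_force: [-3.1, -3.1, 9.5]
grip_width: 0.0199
```

>>> {"api": "move_arm", "payload": {
  "targets": [4.5,0,0.5,0,0,0,4.5,0,0,0,0,0,0,0,0,0,0,0,0,0,0,0,0,0,0,0,0,0,0,0]
}}

```text
time_s: 7.9
position: [0.6395, -0.006, 0.0884]
tool_rot: [[0.966, -0.015, 0.258], [-0.258, 0.001, 0.966], [-0.015, -1.0, -0.003]]
ft_force: [-36.3, 1.2, 26.8]
grip_width: 0.0196
```

The force rises sharply to 36 N after about 4.9 rad, which is the stop. I relieve it, open and lift.

>>> {"api": "move_arm", "payload": {
  "targets": [-6.5,0,0,0,0,0,0,0,0,0,0,0,0,0,0,0,0,0,0,0,0,0,0,0,0,0,0,0,0,0]
}}

```text
time_s: 8.52
position: [0.6386, -0.0059, 0.0887]
tool_rot: [[0.966, -0.001, 0.259], [-0.259, -0.002, 0.966], [-0.0, -1.0, -0.002]]
ft_force: [-9.6, -3.3, 13.9]
grip_width: 0.0198
```

>>> {"api": "move_arm", "payload": {
  "targets": [0,0,0,0,0,0,0,0,0,0,0,0,0,0,0,0,0,0,0,0,0,0,0,0,0,-20,0,0,0,0],
  "hand": 0.3
}}

```text
time_s: 9.15
position: [0.6388, -0.0048, 0.1051]
tool_rot: [[0.966, -0.003, 0.259], [-0.259, 0.001, 0.966], [-0.003, -1.0, -0.0]]
ft_force: [0.5, 0.2, -0.3]
grip_width: 0.0554
```

>>> {"api": "move_arm", "payload": {
  "targets": [0,-55,0,0,0,0,0,-40,0,0,0,0,-46,0,27,0,0,0,-46,0,27,0,0,0,-46,0,27,0,0,0]
}}

```text
time_s: 9.78
position: [0.5259, 0.11, 0.2013]
tool_rot: [[0.966, 0.0, 0.259], [-0.259, 0.0, 0.966], [0.0, -1.0, 0.0]]
ft_force: [-0.3, 0.3, -0.4]
grip_width: 0.0554
```

>>> {"api": "move_arm", "payload": {
  "targets": [-46,0,27,0,0,0,-45,0,26.5,0,0,0,0,0,0,0,0,0,0,0,0,0,0,0,0,0,0,0,0,0]
}}

```text
time_s: 10.4
position: [0.4539, 0.1835, 0.2012]
tool_rot: [[0.966, 0.0, 0.26], [-0.26, -0.0, 0.966], [0.0, -1.0, -0.0]]
ft_force: [0.1, 0.7, -0.0]
grip_width: 0.0553
```

Run:
```python
from look import *
s=env.observe();print(s["position"].round(4),s["time_s"])
snap("d",dict(scene=(160,110,460,310,2.6),top=(250,170,450,340,3.9)))
```

```text
[0.4539 0.1835 0.2012] 10.4
```

View pics/scene_d.png

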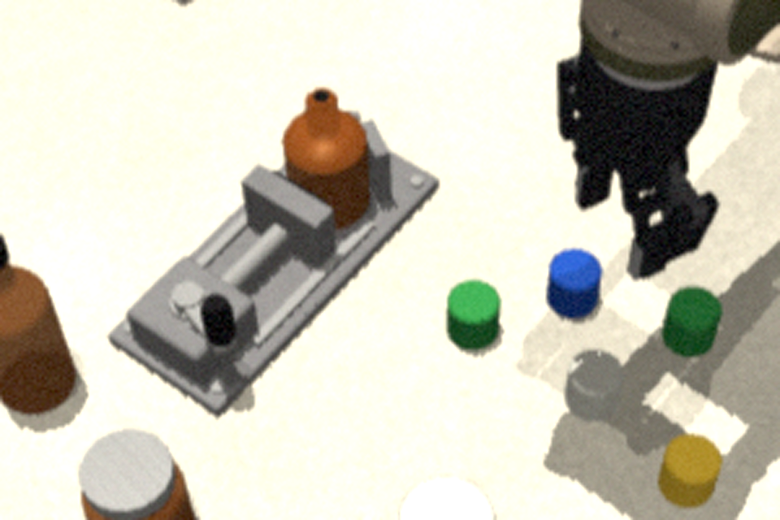

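View pics/top_d.png

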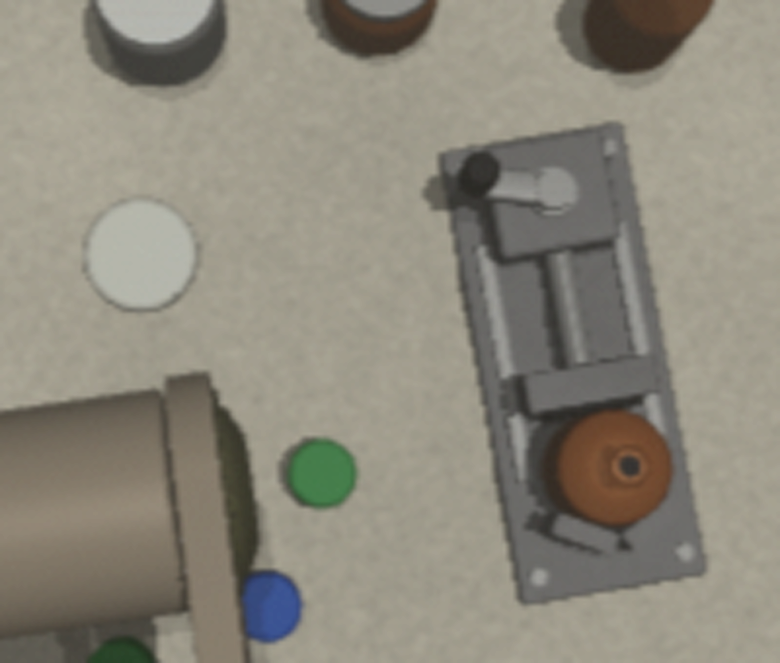

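The picture shows the crank turned round to px (480,174) in the top crop, with the pad on the bottle. The crank started 0.2 rad past the clamp's -x and turned 4.82 rad, so it stands at about 5.0. Now the cap.

>>> {"api": "move_arm", "payload": {
  "targets": [-1.4,50,0.5,0,0,0,0,50,0,0,0,0,0,50,0,0,0,0,0,25,0,0,0,0,0,10,0,0,0,0]
}}

```text
time_s: 11.12
position: [0.4518, 0.1846, 0.015]
tool_rot: [[0.966, -0.002, 0.26], [-0.26, -0.0, 0.966], [-0.002, -1.0, -0.001]]
ft_force: [-0.2, -0.2, 0.8]
grip_width: 0.0553
```

>>> {"api": "move_arm", "payload": {
  "targets": [0,2,0,0,0,0,0,0,0,0,0,0,0,0,0,0,0,0,0,0,0,0,0,0,0,0,0,0,0,0]
}}

```text
time_s: 11.75
position: [0.452, 0.1851, 0.0146]
tool_rot: [[0.966, 0.0, 0.259], [-0.259, 0.0, 0.966], [0.0, -1.0, 0.0]]
ft_force: [0.2, 0.5, -0.0]
grip_width: 0.0554
```

>>> {"api": "move_arm", "payload": {
  "targets": [0,0,0,0,0,0,0,0,0,0,0,0,0,0,0,0,0,0,0,0,0,0,0,0,0,0,0,0,0,0],
  "hand": -1,
  "squeeze": 70
}}

```text
time_s: 12.38
position: [0.452, 0.1851, 0.0148]
tool_rot: [[0.966, 0.001, 0.259], [-0.259, 0.0, 0.966], [0.001, -1.0, 0.0]]
ft_force: [-2.0, -1.3, 5.2]
grip_width: 0.0385
```

Run:
```python
from look import *
snap("e",dict(scene=(300,160,480,310,4)))
T=dict(np.load("top_d.npz"));S=dict(np.load("scene_d.npz"))
for n,im in(("T",T),("S",S)):
    W=world(im);
    for z0,z1 in((.126,.138),(.11,.125)):
        m=(np.hypot(W[...,0]-.478,W[...,1]+.078)<.03)&(W[...,2]>z0)&(W[...,2]<z1);p=W[m]
        print(n,((p.min(0)+p.max(0))/2).round(4),p.mean(0).round(4),np.ptp(p,0).round(4))
```

```text
T [ 0.4747 -0.0796  0.1322] [ 0.4745 -0.0784  0.1318] [0.0205 0.0232 0.0115]
T [ 0.4749 -0.0784  0.1176] [ 0.4757 -0.0716  0.1176] [0.0209 0.0228 0.014 ]
S [ 0.4768 -0.0777  0.1313] [ 0.4786 -0.0776  0.1315] [0.0252 0.023  0.0106]
S [ 0.478  -0.0784  0.1175] [ 0.4821 -0.0731  0.1173] [0.0238 0.0237 0.015 ]
```

View pics/scene_e.png

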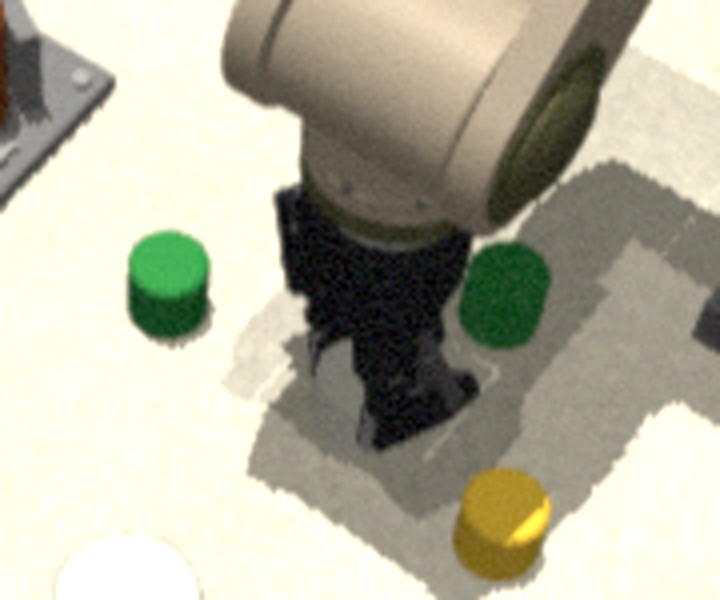

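The fingers are on the white cap, width 38.5 mm. I lift it and carry it over the neck, which now measures about (0.476,-0.0785).

>>> {"api": "move_arm", "payload": {
  "targets": [0,-30,0,0,0,0,0,-50,0,0,0,0,0,-50,0,0,0,0,0,-50,0,0,0,0,0,0,0,0,0,0]
}}

```text
time_s: 13.05
position: [0.4531, 0.1853, 0.1976]
tool_rot: [[0.966, 0.007, 0.259], [-0.259, 0.001, 0.966], [0.007, -1.0, 0.003]]
ft_force: [0.3, -0.5, -0.0]
grip_width: 0.0384
```

>>> {"api": "move_arm", "payload": {
  "targets": [18.1,0,-49.7,0,0,0,18.1,0,-49.7,0,0,0,18.1,0,-49.7,0,0,0,18.1,0,-49.7,0,0,0,18.2,0,-49.8,0,0,0]
}}

```text
time_s: 13.68
position: [0.4745, -0.0801, 0.1931]
tool_rot: [[0.966, -0.002, 0.259], [-0.259, 0.001, 0.966], [-0.002, -1.0, 0.0]]
ft_force: [0.5, 0.4, -0.3]
grip_width: 0.0384
```

>>> {"api": "move_arm", "payload": {
  "targets": [0,20,0,0,0,0,0,0,0,0,0,0,0,0,0,0,0,0,0,0,0,0,0,0,0,0,0,0,0,0]
}}

```text
time_s: 14.3
position: [0.4752, -0.0782, 0.1747]
tool_rot: [[0.966, 0.001, 0.258], [-0.258, -0.0, 0.966], [0.001, -1.0, -0.0]]
ft_force: [-0.6, 0.4, -0.2]
grip_width: 0.0378
```

Run:
```python
from look import *
s=env.observe();print(s["position"].round(4),s["ft_force"].round(1))
snap("f",dict(scene=(220,90,350,220,4.5),top=(350,210,480,340,4.5)))
```

```text
[ 0.4752 -0.0782  0.1747] [-0.6  0.4 -0.2]
```

View pics/scene_f.png

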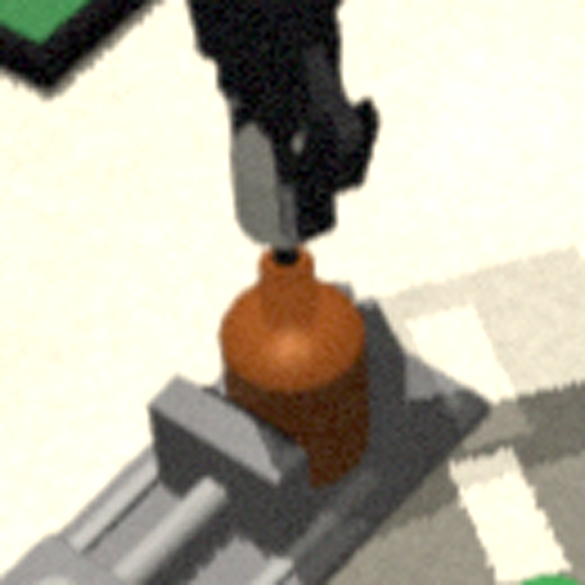

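View pics/top_f.png

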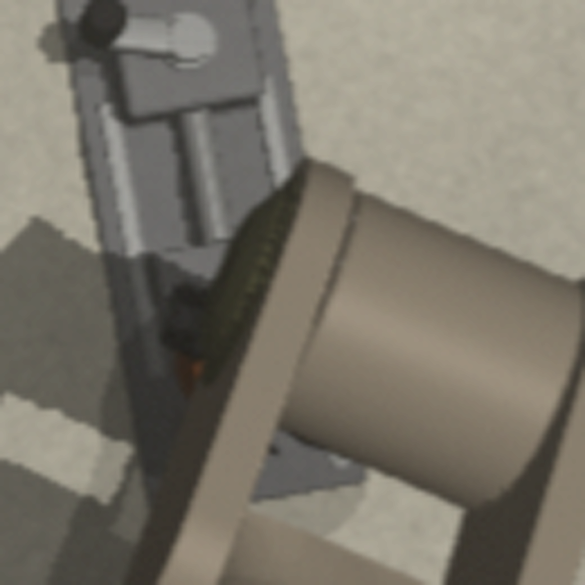

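The scene crop shows the cap above the mouth, with its left edge near crop col 233 and the neck axis near col 287. I check the lateral offset by circle fits of the visible cap and neck sides in this one view.

Run:
```python
from h import *
from scipy.optimize import least_squares
S=dict(np.load("scene_f.npz"));S0=dict(np.load("scene_d.npz"))
def fit(im,z0,z1,c,r,name,sel):
    W=world(im);hsv=cv2.cvtColor(im["pixels"],cv2.COLOR_RGB2HSV)
    m=(np.hypot(W[...,0]-c[0],W[...,1]-c[1])<r+.012)&(W[...,2]>z0)&(W[...,2]<z1)&sel(hsv)
    p=W[m][:,:2]
    f=least_squares(lambda q:np.hypot(p[:,0]-q[0],p[:,1]-q[1])-r,c,loss="soft_l1",f_scale=.001)
    v,u=np.nonzero(m);print(name,len(p),f.x.round(4),"rms",np.sqrt((f.fun**2).mean()).round(4),"u",u.min(),u.max(),v.min(),v.max())
    return m
white=lambda h:(h[...,1]<70)&(h[...,2]>60)
amb=lambda h:(h[...,1]>100)
m=fit(S,.163,.192,(.476,-.078),.02,"cap",white)
fit(S,.105,.127,(.476,-.078),.012,"neck f",amb)
fit(S0,.105,.127,(.476,-.078),.012,"neck d",amb)
# silhouette: left edges per row
hsv=cv2.cvtColor(S["pixels"],cv2.COLOR_RGB2HSV);K=S["intrinsics"];R=S["R"];c0=-R.T@S["t"]
def lat(u,v,X): # lateral offset along camera x at depth of X
    d=(R@X+S["t"])[2]; return ((u-K[0,2])/K[0,0]*d)-(R@X+S["t"])[0]
for v in range(120,140,2):
    h=hsv[v,265:300];print(v,h[:,1].tolist()[:22],h[:,2].tolist()[:22])
```

```text
cap 124 [ 0.4758 -0.0785] rms 0.0025 u 271 294 117 143
neck f 106 [ 0.4769 -0.08  ] rms 0.0014 u 276 291 148 161
neck d 112 [ 0.4769 -0.08  ] rms 0.0014 u 276 291 150 161
120 [35, 33, 35, 38, 37, 36, 30, 24, 21, 26, 26, 23, 24, 25, 26, 26, 116, 118, 159, 128, 28, 28] [169, 168, 173, 174, 172, 162, 103, 65, 72, 78, 77, 77, 73, 61, 40, 20, 11, 13, 8, 10, 46, 55]
122 [35, 35, 36, 36, 38, 40, 28, 29, 21, 20, 17, 14, 23, 31, 21, 39, 32, 54, 64, 20, 21, 22] [169, 169, 172, 172, 169, 165, 108, 79, 74, 78, 76, 75, 79, 74, 72, 39, 24, 19, 12, 26, 62, 70]
124 [35, 34, 34, 37, 36, 38, 32, 20, 26, 23, 17, 27, 24, 27, 28, 31, 27, 18, 36, 106, 0, 21] [170, 172, 172, 172, 172, 163, 96, 77, 78, 76, 73, 75, 74, 75, 73, 58, 19, 14, 14, 12, 21, 24]
126 [35, 36, 37, 38, 36, 36, 32, 23, 18, 20, 16, 20, 14, 26, 27, 32, 24, 38, 153, 17, 64, 109] [173, 170, 173, 173, 178, 169, 105, 77, 72, 76, 78, 78, 75, 77, 75, 72, 32, 20, 10, 15, 16, 14]
128 [35, 36, 34, 35, 35, 35, 39, 25, 29, 27, 27, 20, 26, 23, 21, 17, 0, 120, 21, 128, 55, 0] [176, 176, 173, 177, 174, 167, 119, 81, 70, 75, 76, 76, 77, 76, 73, 73, 40, 
[... 262 characters left out ...]
15, 28, 28, 34, 36, 26, 16, 12, 18, 32] [171, 171, 170, 173, 179, 175, 146, 85, 69, 70, 70, 69, 69, 72, 74, 68, 57, 49, 47, 42, 29, 8]
134 [35, 33, 33, 34, 36, 35, 37, 30, 26, 34, 32, 18, 29, 25, 24, 21, 29, 16, 19, 9, 23, 32] [177, 170, 171, 174, 176, 174, 165, 92, 68, 67, 71, 70, 71, 71, 73, 73, 62, 49, 54, 54, 34, 16]
136 [35, 37, 36, 34, 38, 34, 35, 32, 31, 19, 21, 24, 28, 25, 21, 18, 18, 5, 15, 9, 13, 71] [174, 174, 175, 171, 174, 175, 169, 105, 73, 68, 72, 75, 72, 72, 74, 70, 71, 47, 50, 54, 40, 25]
138 [37, 33, 37, 36, 34, 38, 35, 34, 29, 22, 22, 25, 18, 22, 28, 29, 25, 26, 15, 10, 13, 85] [171, 169, 173, 169, 174, 170, 167, 120, 80, 71, 69, 70, 71, 69, 73, 71, 71, 50, 51, 53, 40, 18]
```

Run:
```python
from h import *
from scipy.optimize import least_squares
S=dict(np.load("scene_f.npz"));K=S["intrinsics"];R=S["R"];t=S["t"];c0=-R.T@t
g=cv2.cvtColor(S["pixels"],cv2.COLOR_RGB2GRAY).astype(float)
hx=np.array([-.728,.685,0]);hx/=np.linalg.norm(hx)
def edge(v,a,b):  # strongest gradient column, subpixel, between a..b
    d=np.abs(np.diff(g[v,a:b]));i=d.argmax();j=slice(max(i-1,0),i+2);return a+.5+(np.arange(len(d))[j]*d[j]).sum()/d[j].sum()
def tangent_off(u,v,ctr): # horizontal distance of vertical axis through ctr from ray plane
    d=R.T@np.array([(u-K[0,2])/K[0,0],(v-K[1,2])/K[1,1],1]);n=np.array([d[1],-d[0]]);n/=np.linalg.norm(n)
    if n@hx[:2]<0:n=-n
    return (np.array(ctr)-c0[:2])@n, n
ctr=(.4762,-.0785)
for v in range(120,141,2):
    e=edge(v,266,277);print("cap L",v,round(e,2),round((tangent_off(e,v,ctr)[0]-.020)*1e3,2))
for v in range(151,160):
    l=edge(v,272,282);r=edge(v,285,295)
    print("neck",v,round(l,2),round(r,2),round((tangent_off(l,v,ctr)[0]-.012)*1e3,2),round((tangent_off(r,v,ctr)[0]+.012)*1e3,2))
```

```text
cap L 120 270.76 -0.8
cap L 122 270.78 -0.47
cap L 124 270.58 0.25
cap L 126 270.68 0.44
cap L 128 270.83 0.52
cap L 130 271.18 0.26
cap L 132 271.37 0.29
cap L 134 271.62 0.21
cap L 136 271.76 0.34
cap L 138 271.92 0.41
cap L 140 272.9 -1.02
neck 151 277.1 289.55 1.17 1.58
neck 152 276.62 290.41 2.24 0.08
neck 153 276.27 290.37 3.09 0.29
neck 154 274.49 290.5 6.66 0.16
neck 155 272.98 290.42 9.72 0.45
neck 156 272.78 289.58 10.28 2.19
neck 157 272.71 288.58 10.63 4.24
neck 158 277.23 289.68 2.17 2.27
neck 159 277.63 289.75 1.59 2.26
```

The cap appears to be about 1.2 mm off the neck along the image. I shift by (+1.0 x, -0.6 z) and come down gently, watching the force.

>>> {"api": "move_arm", "payload": {
  "targets": [1,12,-0.6,0,0,0,0,10,0,0,0,0,0,0,0,0,0,0,0,0,0,0,0,0,0,0,0,0,0,0]
}}

```text
time_s: 15.02
position: [0.476, -0.0795, 0.1526]
tool_rot: [[0.966, 0.001, 0.259], [-0.259, -0.0, 0.966], [0.001, -1.0, -0.0]]
ft_force: [0.2, -0.1, 0.3]
grip_width: 0.0384
```

>>> {"api": "move_arm", "payload": {
  "targets": [0,2,0,0,0,0,0,2,0,0,0,0,0,2,0,0,0,0,0,2,0,0,0,0,0,0,0,0,0,0]
}}

```text
time_s: 15.65
position: [0.4758, -0.0794, 0.1442]
tool_rot: [[0.966, -0.0, 0.259], [-0.259, 0.0, 0.966], [-0.0, -1.0, 0.0]]
ft_force: [0.4, -0.8, 0.2]
grip_width: 0.0381
```

Run:
```python
from look import *
s=env.observe();print(s["position"].round(4),s["ft_force"].round(1),s["wrist_torque"].round(2))
snap("g",dict(scene=(220,90,350,220,4.5)))
```

```text
[ 0.4758 -0.0794  0.1442] [ 0.4 -0.8  0.2] [-0.06 -0.03  0.04]
```

View pics/scene_g.png

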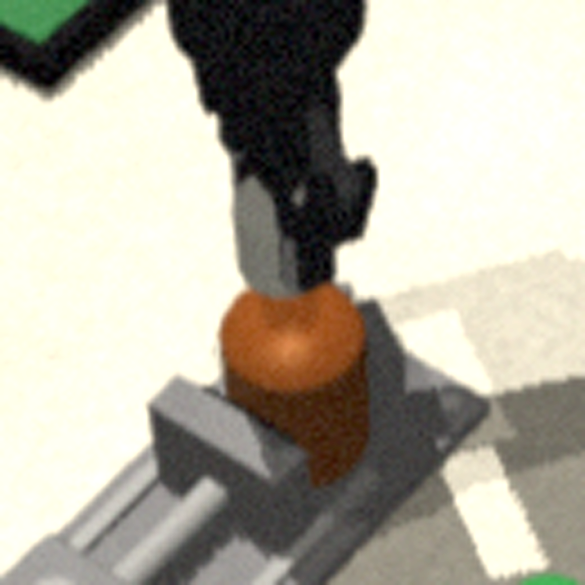

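The underside is about 3.6 mm below the mouth and there is no contact force, so the cap is entering. I continue.

>>> {"api": "move_arm", "payload": {
  "targets": [0,1.5,0,0,0,0,0,1.5,0,0,0,0,0,1.5,0,0,0,0,0,0,0,0,0,0,0,0,0,0,0,0]
}}

```text
time_s: 16.32
position: [0.4759, -0.0794, 0.1398]
tool_rot: [[0.966, 0.0, 0.259], [-0.259, -0.0, 0.966], [0.0, -1.0, -0.0]]
ft_force: [-0.6, 0.9, -0.6]
grip_width: 0.0379
```

>>> {"api": "move_arm", "payload": {
  "targets": [0,1.5,0,0,0,0,0,1.5,0,0,0,0,0,1.5,0,0,0,0,0,0,0,0,0,0,0,0,0,0,0,0]
}}

```text
time_s: 16.95
position: [0.4759, -0.0794, 0.1353]
tool_rot: [[0.966, 0.0, 0.259], [-0.259, -0.0, 0.966], [0.0, -1.0, -0.0]]
ft_force: [-0.3, -0.3, -1.0]
grip_width: 0.0381
```

>>> {"api": "move_arm", "payload": {
  "targets": [0,1.5,0,0,0,0,0,1.5,0,0,0,0,0,1.5,0,0,0,0,0,0,0,0,0,0,0,0,0,0,0,0]
}}

```text
time_s: 17.58
position: [0.4759, -0.0794, 0.1309]
tool_rot: [[0.966, 0.0, 0.259], [-0.259, -0.0, 0.966], [0.0, -1.0, -0.0]]
ft_force: [-0.8, 0.0, -0.4]
grip_width: 0.0385
```

>>> {"api": "move_arm", "payload": {
  "targets": [0,1.5,0,0,0,0,0,1.5,0,0,0,0,0,0,0,0,0,0,0,0,0,0,0,0,0,0,0,0,0,0]
}}

```text
time_s: 18.2
position: [0.4758, -0.0793, 0.1278]
tool_rot: [[0.966, -0.0, 0.259], [-0.259, 0.0, 0.966], [-0.0, -1.0, 0.0]]
ft_force: [-2.2, 1.1, 1.8]
grip_width: 0.0386
```

>>> {"api": "move_arm", "payload": {
  "targets": [0,1.5,0,0,0,0,0,1.5,0,0,0,0,0,0,0,0,0,0,0,0,0,0,0,0,0,0,0,0,0,0]
}}

```text
time_s: 18.82
position: [0.4762, -0.0795, 0.1253]
tool_rot: [[0.966, 0.001, 0.259], [-0.259, -0.001, 0.966], [0.001, -1.0, -0.0]]
ft_force: [-1.4, 0.3, 6.4]
grip_width: 0.038
```

>>> {"api": "move_arm", "payload": {
  "targets": [0,1,0,0,0,0,0,1,0,0,0,0,0,0,0,0,0,0,0,0,0,0,0,0,0,0,0,0,0,0]
}}

```text
time_s: 19.45
position: [0.4761, -0.0795, 0.123]
tool_rot: [[0.966, 0.001, 0.259], [-0.259, -0.0, 0.966], [0.001, -1.0, -0.0]]
ft_force: [-0.3, 0.0, 3.9]
grip_width: 0.0382
```

>>> {"api": "move_arm", "payload": {
  "targets": [0,1,0,0,0,0,0,1,0,0,0,0,0,0,0,0,0,0,0,0,0,0,0,0,0,0,0,0,0,0]
}}

```text
time_s: 20.08
position: [0.4757, -0.0793, 0.1205]
tool_rot: [[0.966, -0.001, 0.259], [-0.259, 0.0, 0.966], [-0.001, -1.0, 0.0]]
ft_force: [-0.7, 0.3, -1.9]
grip_width: 0.0381
```

>>> {"api": "move_arm", "payload": {
  "targets": [0,1,0,0,0,0,0,1,0,0,0,0,0,0,0,0,0,0,0,0,0,0,0,0,0,0,0,0,0,0]
}}

```text
time_s: 20.7
position: [0.4758, -0.0794, 0.1187]
tool_rot: [[0.966, -0.0, 0.259], [-0.259, 0.0, 0.966], [-0.0, -1.0, 0.0]]
ft_force: [-0.8, 0.7, -1.9]
grip_width: 0.0382
```

The force peaked at 6.4 N or more and then fell below zero: it clicked near z=0.123, as predicted (0.1238). I press on to the end of the hollow, expected at about 0.116.

>>> {"api": "move_arm", "payload": {
  "targets": [0,1,0,0,0,0,0,1,0,0,0,0,0,0,0,0,0,0,0,0,0,0,0,0,0,0,0,0,0,0]
}}

```text
time_s: 21.32
position: [0.4758, -0.0794, 0.1168]
tool_rot: [[0.966, -0.0, 0.259], [-0.259, 0.0, 0.966], [-0.0, -1.0, 0.0]]
ft_force: [-0.5, 1.1, -0.9]
grip_width: 0.0384
```

>>> {"api": "move_arm", "payload": {
  "targets": [0,0.7,0,0,0,0,0,0.5,0,0,0,0,0,0,0,0,0,0,0,0,0,0,0,0,0,0,0,0,0,0]
}}

```text
time_s: 21.95
position: [0.476, -0.0795, 0.1158]
tool_rot: [[0.966, 0.0, 0.259], [-0.259, -0.0, 0.966], [0.0, -1.0, -0.0]]
ft_force: [-1.4, 0.2, 2.8]
grip_width: 0.038
```

Contact at 0.1158, exactly as predicted. I increase the push.

>>> {"api": "move_arm", "payload": {
  "targets": [0,0.5,0,0,0,0,0,0,0,0,0,0,0,0,0,0,0,0,0,0,0,0,0,0,0,0,0,0,0,0]
}}

```text
time_s: 22.58
position: [0.476, -0.0795, 0.1157]
tool_rot: [[0.966, 0.001, 0.259], [-0.259, -0.0, 0.966], [0.001, -1.0, -0.0]]
ft_force: [-2.0, 1.2, 8.8]
grip_width: 0.0385
```

>>> {"api": "move_arm", "payload": {
  "targets": [0,0.4,0,0,0,0,0,0,0,0,0,0,0,0,0,0,0,0,0,0,0,0,0,0,0,0,0,0,0,0]
}}

```text
time_s: 23.2
position: [0.4761, -0.0795, 0.1157]
tool_rot: [[0.966, 0.001, 0.259], [-0.259, -0.001, 0.966], [0.001, -1.0, -0.0]]
ft_force: [-4.5, 2.8, 12.5]
grip_width: 0.0386
```

>>> {"api": "move_arm", "payload": {
  "targets": [0,-0.1,0,0,0,0,0,0,0,0,0,0,0,0,0,0,0,0,0,0,0,0,0,0,0,0,0,0,0,0]
}}

```text
time_s: 23.82
position: [0.4761, -0.0795, 0.1157]
tool_rot: [[0.966, 0.001, 0.259], [-0.259, -0.001, 0.966], [0.001, -1.0, -0.0]]
ft_force: [-3.2, 1.3, 11.8]
grip_width: 0.0381
```

Run:
```python
from look import *
snap("h",dict(scene=(180,90,450,350,2.2),top=(200,140,460,380,2.4)))
s=env.observe();print(s["position"].round(4),s["ft_force"].round(1),s["wrist_torque"].round(2),s["grip_width"])
```

```text
[ 0.4761 -0.0795  0.1157] [-3.1  0.8 11.6] [0.23 0.57 0.  ] 0.038244572101520984
```

View pics/scene_h.png

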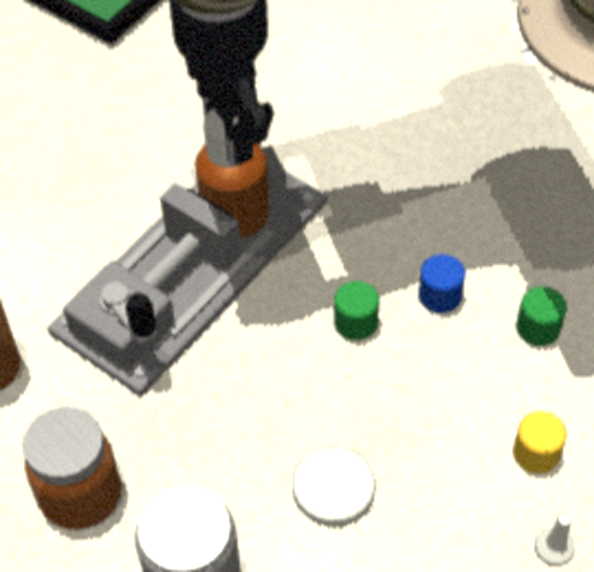

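View pics/top_h.png

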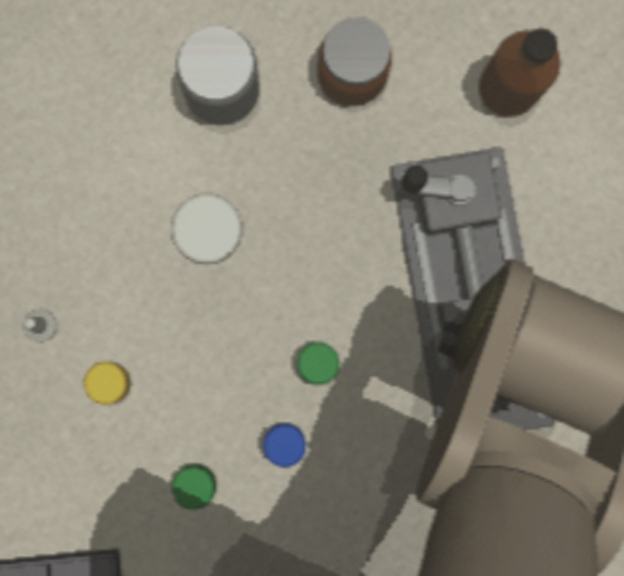

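The pictures show the cap down on the neck at crop (230,130), just above the shoulder. The crank is at its stop and all the other goods are in place. The push is steady at about 11.6 N, so I hand in.

```bash
python3 -c "
from rig import env
print(env.close_job())"
```

```text
the job is handed in; nothing more can be done
None
```

I clamped the bottle first, then snapped the white cap on. The job was handed in at about 24 s with the arm still holding the cap and pressing down with about 11.6 N.

- **Clamp:** I turned the crank clockwise by about 4.82 rad. It started about 0.2 rad past the clamp's -x axis, so it ended near 5.0. It hit a hard stop there, reading 36 N sideways and 27 N vertically at the wrist for a moment before I eased off.
- **Cap:** The push rose to at least 6.4 N at the ridges, then dropped as the cap clicked at about TCP z = 0.123 m (predicted 0.124). It met the end of the hollow at TCP z = 0.1157 m (predicted 0.1158), so by my measurements it is fully home.
- **Last checks:** The final pictures show the cap down near the shoulder, the crank still at its stop, and the bystanders and look-alikes in place by eye. I did not re-measure the bystanders.
- **Disagreements:**
  - The two cameras differed by 3 to 4 mm in x, so I averaged them and shifted the cap by 1.2 mm before lowering it.
  - A sideways force of about 3 N remained at the end.
  - The vertical force read 7 to 10 N while I was gripping the knob, for no clear reason.

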